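Hang the pipettor on its side-opening hook

ROBOT

A 6-joint arm with a two-finger parallel gripper is mounted at the origin on the work surface. World frame = base frame: x ahead of the robot, y to its left, z up, the work surface at z = 0. Lengths are in m, angles in degrees, forces in N, time in s.
With the tool pointing down it reaches from about 0.375 to 0.9 m from the base axis. Payload 3.1 kg.
Tool frame: the origin (TCP) lies between the finger pads; the fingertips stand 19 mm ahead of it and the grasp point (between the pads) is the TCP; z points along the fingers, x is the direction in which the jaws open and shut, and the axes are right-handed (so a half turn about z gives the same grasp; the last joint's range is limited). The gripper opens to 87 mm and grips with 3 to 60 N. Pads are 19 mm wide; open, the fingers measure 117 mm over their backs; the gripper's body (75 mm by 190 mm) begins 51 mm behind the grasp point.
Start: joints at [56.58, 30.224, 82.088, -0, 67.689, -10.227], TCP at [0.246, 0.574, 0.242] pointing down, gripper open.
Joint ranges: [-176.69, 176.69], [-43.24, 126.21], [12.49, 139.97], [-82, 262], [0, 151.66], [-163.58, 163.58]. Speed limits (degrees/s): [159.86, 159.86, 180, 180, 180, 180].

INTERFACE

Orientations are given as a 3x3 rotation matrix whose columns are the frame's x, y, z axes.
In Python, from rig import read_state, capture, camera_info, hand_in, spot_in, silhouettes gives the robot as it stands.
- The arm moves only by the shell command python3 -m jog 'ROWS'. ROWS is text: rows parted by semicolons, each of 7 numbers parted by spaces: the shift along the tool's x, y, z in m, then the turn, a rotation vector about the tool's x, y, z in degrees, then the opening, from 0 (shut) to 1 (fully open). A call has 1 to 8 rows; each row is the pose to reach, as a shift and turn from the pose commanded when the call began, along the tool's axes at that moment; what a row does not reach only later rows make up. A row lasts 1/8 s, in which the tool goes at most 62.5 mm and 10.7 degrees, less where a joint would pass 70% of its speed; a pose out of reach is approached as far as the arm can. A call with a gripper value outside its range is refused whole. The fingers move at their own pace and stop on an object; the grip force is fixed at half the most. Time passes only in rows, so rows that repeat a pose let the fingers close. It gives the time, the measured TCP pose, the force and the opening at its end, in the units of the state.
- read_state(): the state, without advancing time (a new reading comes with each control period).
- capture(name): name is "scene" or "top"; returns (picture, depth): 420x560x3 uint8, red, green, blue; 420x560 float32, m along the optical axis (not along the pixel's ray), 0 where there is no reading.
- camera_info(name): a dict with "vfov" (degrees; the focal length in pixels is half the picture's height over the tangent of half this angle, whatever the lens; pixels are square), "cx", "cy" (the principal point, pixels), "dist" ([k1, k2, p1, p2, k3] as OpenCV has them; the pictures are not rectified), "R" (3x3) and "t" (3): a world point X has camera coordinates R X + t. Camera axes: x right, y down, z forward; pixel columns grow to the right and rows downward; lengths in m; the calibration is good to about 2 mm. A picture is of the moment at which its call begins. camera_info takes no time and is no camera call.
- hand_in(): hands the job in, once; it reports no verdict.
Trained networks look in the newest picture that a camera, given by its name, has taken for a name from the list of things; names that differ only in an ending like _2 or _b are one class to them, and where a whole thing is asked for, a point or a joint stands for the part that bears it (a point fixed in the world has none). Each returns a list of dicts, best first, with "score" (0 to 1); they miss things now and then, are a little off and sometimes report something else, mostly with a low value. They report only what shows in the picture. A call takes as long as a camera call. They do not tell look-alikes from the thing itself.
- spot_in(label, camera): "centre" ([x, y, z] in m, in world coordinates, good to about 4 mm: the middle of the surface that is visible of it).
- silhouettes(label, camera): "region" (420x560 bool, what is visible of it).
The state is a dict: "time_s": time; "joint_positions": joint angles; "qvel": joint speeds; "tau": joint torques, N m; "position": TCP position; "tcp_rot": TCP orientation; "force": force on the tool from outside, world axes, zero at the start; "moment": the same for the moment, N m; "opening": opening from 0.0 (shut) to 1.0 (fully open).
Only numpy, scipy, OpenCV 4.12 (cv2) and the standard library are available. Lean on these libraries where they do the work, as an engineer would, in place of code of your own. Each camera call takes 0.05 s, during which the arm holds its last target.

TASK

Lift the pipettor out of its grey parking block, bring its thin neck sideways through the mouth of the steel hook on the stand, over the raised lip, and lower it into the throat so that its collar sits fully down behind the lip; then let go and leave it hanging. Keep it upright and press only gently against the stand (less than 15 N), and leave the tube rack, the test cassette and the dropper bottle where they are.

Things in the scene. Friction and masses are not known exactly. Their poses are not given: they have to be found in the camera images.
- pipettor_grip (a point): Centre of the pipettor's round white handgrip (25 mm diameter, 70 mm tall): grasp here from above. The pipettor is an upright stepped round part, about 140 g, 186 mm tall, alike from all sides; z points up along it. This point is 143 mm above its foot, 49 mm above its collar's underside and 43 mm below its top (a push button 8 mm high).
- collar (a point): Centre of the underside of the pipettor's grey collar (30 mm diameter, 14 mm tall, 1.5 mm chamfer on its lower edge), 94 mm above the foot. Above it is the handgrip; below it the thin neck, 14 mm diameter and 34 mm long, then the barrel, 22 mm diameter and 60 mm long, down to the foot.
- block: Grey plastic parking block, fixed, 80 x 80 x 50 mm; origin at the centre of its underside, z up. In its centre is a round hole, 25 mm diameter and 42 mm deep, in which the pipettor's barrel stands at the start; lift it straight up by more than 50 mm to free it.
- stand: Fixed stand, turned about z only; origin on the table vertically under the nominal throat. Foot plate 12 mm high (x -12 to +112, y -60 to +60 mm), post at x = +85 mm, on it a level slide rail along y that carries the hook; nothing is higher than 140 mm. x points from throat to post; the hook's mouth opens to -y, so the pipettor enters moving along the stand's +y.
- throat (a point): Nominal throat centre, 120 mm above the table at the throat floor's height; axes as the stand's. The real hook is clamped on its rail up to 22 mm to either side of it along y, which this point does not show: find it by touch or by eye; the clamp holds over 20 N. Hook: a level steel fork 8 mm thick, slot 18 mm wide, too narrow for the barrel, prongs to x = +-25 mm.
- lip (a point): Nominal point in the slot between the two raised lips, at their top: 8 mm above the throat floor and 25 mm to -y of throat (the real hook shifted as told there). Lips run from 34 to 16.5 mm to -y of the real throat; the mouth flares from 34 to 50 mm. Entering, the collar's underside must be 8 to 24 mm above the throat floor, best 10 to 14.
- backwall (a point): Nominal top middle of the back wall's front face: 16.5 mm to +y of throat and 20 mm above the throat floor (really shifted along y as told there). Entering 10 to 14 mm above the floor, the collar is stopped by this wall, and can then be lowered. Make contact slowly, 10 mm/s or less: this hook is stiff. Seated, its underside is on the throat floor, with 3 mm of play along y between lips and wall.
- rack: Bystander: white tube rack, 50 x 100 mm, with blue-capped tubes, 91 mm high; origin at the centre of its underside.
- cassette: Bystander: flat white test cassette, 22 x 70 x 5 mm; origin at the centre of its underside.
- dropper: Bystander: small white bottle with a grey cap, 34 mm diameter, 62 mm high; origin at the centre of its underside.
Things that resemble listed ones, but are neither listed nor needed, are in the scene too. What is shaped like the part that bears pipettor_grip but yellow is not meant. Leave any pink look-alike of the stand alone.

How it is judged (in metres and radians):
On the way, in this order (a step that is already met when the one before it is completed fails the run):
1. the pipettor is lifted clear of the parking block (z of pipettor_grip in the frame of block above 0.193 m and contact force between pipettor and block below 0.05 N), for 0.1 s.
2. its neck is brought into the hook's mouth from the side, the collar carried above or on the lip (x of pipettor_grip in the frame of stand between -0.007 and 0.007 m and y of pipettor_grip in the frame of stand between -0.026 and 0.027 m and z of pipettor_grip in the frame of stand between 0.174 and 0.196 m), for 0.05 s.
At the end, for the whole second after the job is handed in: The pipettor hangs in the hook's throat: grip centre 166 to 171.5 mm above the stand's underside (collar fully down on the throat floor, not on the lip), within 5 mm of the throat across the slot and 27 mm along it, upright within 0.07 rad, at rest, borne by the stand and released (x of pipettor_grip in the frame of stand between -0.005 and 0.005 m and y of pipettor_grip in the frame of stand between -0.027 and 0.027 m and z of pipettor_grip in the frame of stand between 0.166 and 0.1715 m and angle between pipettor_grip's own z axis and vertical below 0.07 rad and contact force between pipettor and stand above 0.3 N and contact force between pipettor and the fingers below 0.05 N and linear speed of pipettor below 0.02 m/s); the robot touches nothing.
It fails at once if the pipettor presses on the stand with more than 15 N (contact force between pipettor and stand above 15 N).
It fails at once if the pipettor is tipped by more than 0.35 rad (angle between pipettor_grip's own z axis and vertical above 0.35 rad).
It fails at once if a bystander (rack, cassette or bottle) is moved by more than 15 mm (distance of any of rack, cassette, dropper from where it was at the start of the episode above 0.015 m).
It also fails if it takes over 51 s, if anything falls off the work surface, if the arm or the gripper's body presses on something with over 40 N, if the wrist force passes 120 N, or if a joint passes its speed limit or range.

## Working session

There is one attempt and no reset: what is moved stays moved. The work goes in short steps, Python scripts to look and compute and a shell command to move; the robot and the scene stay as the last step left them, time stands still between calls to the robot, and variables do not carry over. Pictures are saved under pics/ and viewed, and the job is handed in when it is done.

```bash
ls; mkdir -p pics
python3 - <<'E'
from rig import *
import cv2,numpy as np
s=read_state();print(s['time_s'],s['position'],np.round(s['tcp_rot'],3),s['force'],s['opening'])
for n in('scene','top'):
    c=camera_info(n);print(n,c)
    im,d=capture(n);np.savez('%s0.npz'%n,im=im,d=d)
    cv2.imwrite(f'pics/{n}0.png',cv2.resize(im[:,:,::-1],(800,600)))
E
```

```text
pics
0.0 [0.24572374 0.57389601 0.24055135] [[ 0.394  0.919 -0.001]
 [ 0.919 -0.394 -0.002]
 [-0.002 -0.    -1.   ]] [-0.47587834  0.46321434  0.2642062 ] 0.9986653694581517
scene {'vfov': 49.34283552123072, 'cx': 272.49387536003184, 'cy': 202.90324281784982, 'dist': array([-0.10943512,  0.        ,  0.        ,  0.        ,  0.        ]), 'R': array([[-0.20411568,  0.97894615, -0.0011091 ],
       [ 0.71179302,  0.14763478, -0.68669838],
       [-0.67207699, -0.14095536, -0.72694161]]), 't': array([ 0.10678008, -0.28006855,  1.32291749])}
top {'vfov': 48.11983574830863, 'cx': 278.21814121695553, 'cy': 210.19623808161072, 'dist': array([0.0342901, 0.       , 0.       , 0.       , 0.       ]), 'R': array([[-0.01524662, -0.99982528,  0.0108142 ],
       [-0.99328298,  0.01390439, -0.11487204],
       [ 0.11470161, -0.01249297, -0.99332143]]), 't': array([0.00464331, 0.53261092, 1.06891619])}
```

View pics/scene0.png

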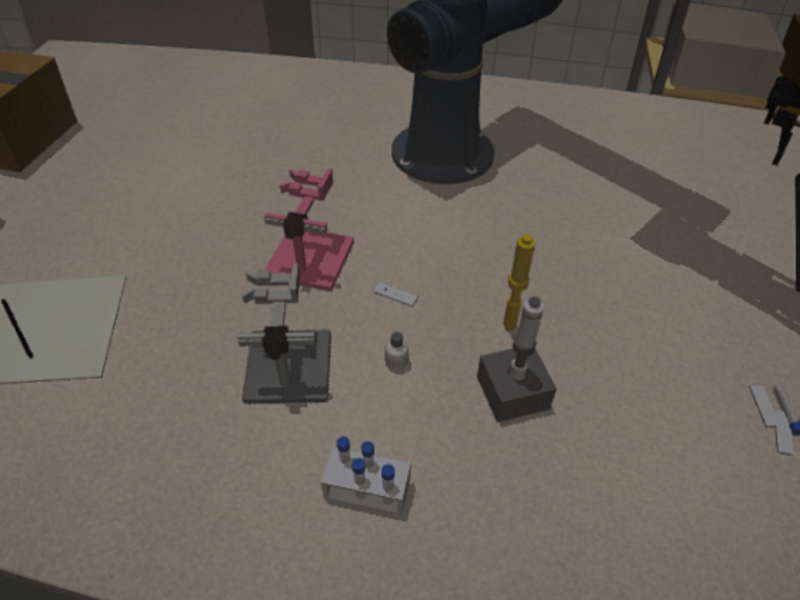

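View pics/top0.png

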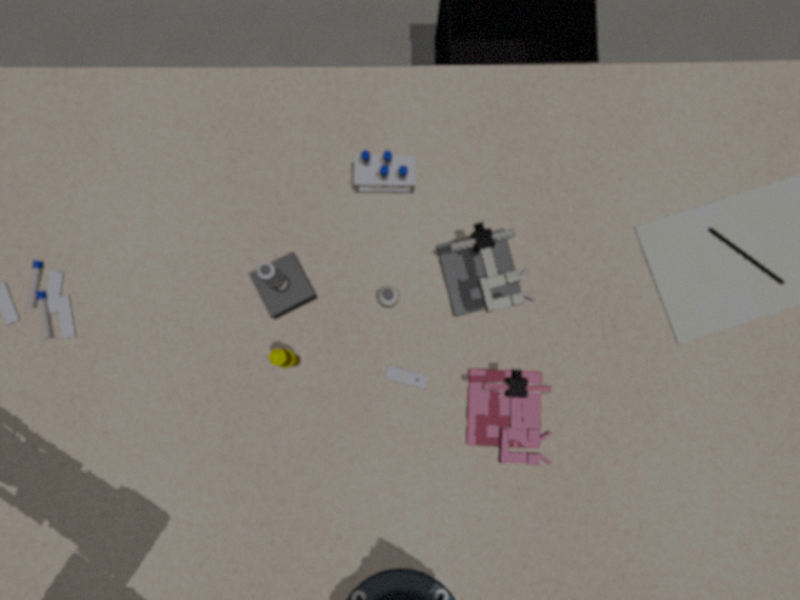

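The meant pipettor is the white one in the grey block at (528,340) in the scene view, or (268,272) from above. The yellow one at (520,285) is the look-alike. The meant stand is the grey one at (285,345), or (485,270) from above; the pink one at (310,240) is the decoy. I'll measure them and enlarge the crops next.

```bash
cat > h.py <<'E'
from rig import *
import cv2,numpy as np
def K(n):
    c=camera_info(n);f=210/np.tan(np.radians(c['vfov']/2));return c,np.array([[f,0,c['cx']],[0,f,c['cy']],[0,0,1.]])
def cloud(n,d):
    c,k=K(n);h,w=d.shape;v,u=np.mgrid[:h,:w]
    p=cv2.undistortPoints(np.stack([u.ravel(),v.ravel()],1).astype(np.float64)[:,None],k,c['dist'])[:,0]
    z=d.ravel();X=np.c_[p*z[:,None],z];X=(X-c['t'])@c['R'];X[z==0]=np.nan
    return X.reshape(h,w,3)
def proj(n,X):
    c,k=K(n);return cv2.projectPoints(np.array(X,float).reshape(-1,1,3),cv2.Rodrigues(c['R'])[0],c['t'],k,c['dist'])[0][:,0]
def rayz(n,uv,z):
    c,k=K(n);p=cv2.undistortPoints(np.array(uv,float).reshape(-1,1,2),k,c['dist'])[:,0]
    r=np.c_[p,np.ones(len(p))]@c['R'];o=-c['R'].T@c['t'];return o+r*((z-o[2])/r[:,2])[:,None]
E
python3 - <<'E'
from h import *
for n in('scene','top'):
    for l in('pipettor_grip','block','stand','rack','cassette','dropper'):
        im,d=capture(n) if l=='pipettor_grip' else (None,None)
        print(n,l,[(np.round(r['centre'],3).tolist(),round(r['score'],2)) for r in spot_in(l,n)])
    s=silhouettes('stand',n)
    print([(r['score'],r['region'].sum(),np.argwhere(r['region']).mean(0)) for r in s])
for n,(a,b,c,d) in {'scene':(160,290,170,240),'top':(150,225,300,385)}.items():
    im=np.load(n+'0.npz')['im'][a:b,c:d] if n=='top' else np.load(n+'0.npz')['im'][175:290,160:240]
    cv2.imwrite(f'pics/{n}_st.png',cv2.resize(im[:,:,::-1],None,fx=7 if n=='top' else 5,fy=7 if n=='top' else 5,interpolation=cv2.INTER_CUBIC))
im=np.load('scene0.npz')['im'][150:300,320:400];cv2.imwrite('pics/pip.png',cv2.resize(im[:,:,::-1],None,fx=4,fy=4,interpolation=cv2.INTER_CUBIC))
print(read_state()['time_s'])
E
```

```text
scene pipettor_grip [([0.446, 0.168, 0.113], 0.72), ([0.568, 0.182, 0.136], 0.59)]
scene block [([0.581, 0.179, 0.053], 0.75)]
scene stand [([0.604, -0.134, 0.013], 0.64), ([0.366, -0.164, 0.012], 0.56)]
scene rack [([0.757, 0.018, 0.05], 0.71)]
scene cassette [([0.409, -0.016, 0.002], 0.54)]
scene dropper [([0.552, 0.013, 0.038], 0.6)]
[(0.64, np.int64(2671), array([164.63646574, 215.21153126])), (0.6, np.int64(3924), array([243.18195719, 198.1383792 ]))]
top pipettor_grip [([0.551, 0.177, 0.164], 0.68), ([0.435, 0.163, 0.175], 0.52)]
top block [([0.548, 0.173, 0.047], 0.74)]
top stand [([0.575, -0.134, 0.013], 0.95), ([0.35, -0.166, 0.012], 0.76)]
top rack [([0.737, 0.014, 0.05], 0.92), ([0.549, 0.171, 0.046], 0.64)]
top cassette [([0.407, -0.016, 0.006], 0.84)]
top dropper [([0.534, 0.01, 0.039], 0.54), ([0.548, 0.172, 0.048], 0.31)]
[(0.92, np.int64(2771), array([190.26199928, 336.33670155])), (0.6, np.int64(3040), array([288.28256579, 354.39736842]))]
0.9
```

View pics/scene_st.png

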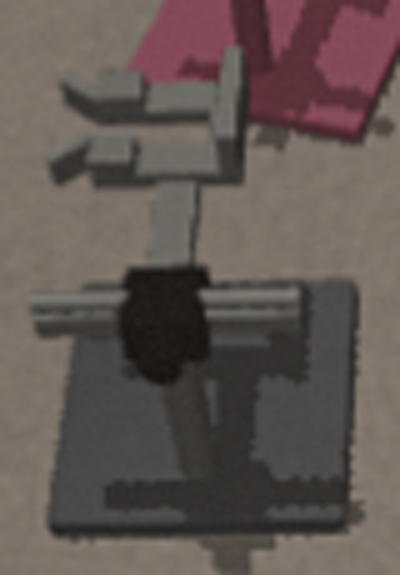

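View pics/top_st.png

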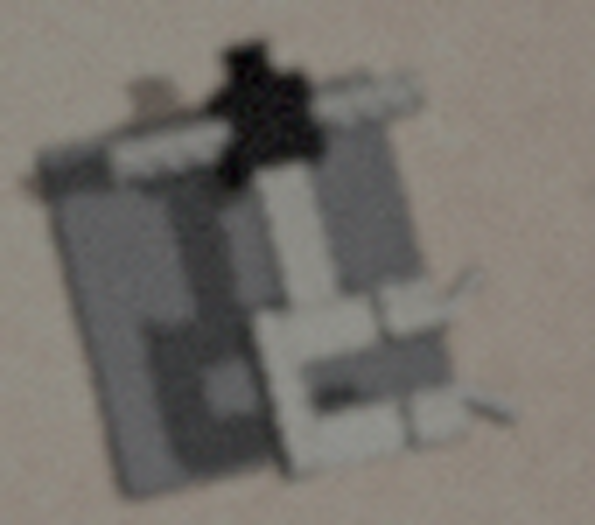

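View pics/pip.png

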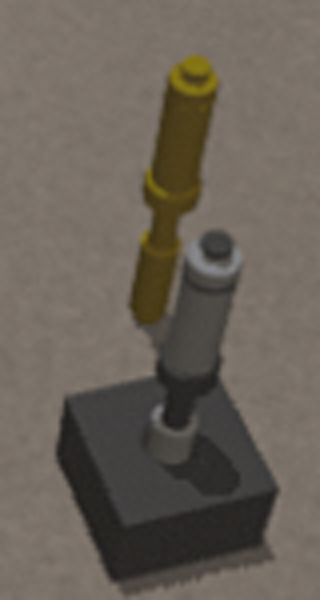

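The crop confirms it: the white pipettor stands in the grey block and the yellow one stands free behind it. Next I'll fit the geometry from the depth.

```bash
cat > fit.py <<'E'
from h import *
for n in('scene','top'):
    z=np.load(n+'0.npz');im,d=z['im'],z['d'];X=cloud(n,d)
    tb=X[(abs(X[...,0]-.5)<.25)&(abs(X[...,1])<.3)&(abs(X[...,2])<.008)]
    print(n,'table z',np.median(tb[:,2]),tb[:,2].std())
    def sel(x0,x1,y0,y1,z0,z1):
        m=(X[...,0]>x0)&(X[...,0]<x1)&(X[...,1]>y0)&(X[...,1]<y1)&(X[...,2]>z0)&(X[...,2]<z1);return X[m],m
    for nm,b in dict(block=(.45,.65,.1,.26,.042,.058),plate=(.45,.7,-.25,-.04,.007,.0175),hook=(.45,.63,-.26,-.05,.105,.118+.006),hook_hi=(.45,.63,-.26,-.05,.126,.15),pipet=(.47,.65,.1,.25,.175,.2),grip=(.47,.65,.1,.25,.11,.17)).items():
        P,m=sel(*b)
        if len(P)<5: print(nm,len(P));continue
        r=cv2.minAreaRect(P[:,:2].astype(np.float32)*1000)
        print(nm,len(P),'med',np.round(np.median(P,0),4),'rect',np.round(r[0],1),np.round(r[1],1),round(r[2],1),'z',np.round(np.percentile(P[:,2],[5,50,95]),4))
E
python3 fit.py
```

```text
scene table z 0.0003404524337894154 0.0015486211156384498
block 1278 med [0.5693 0.1823 0.0501] rect [560.1 185.8] [83.6 81.1] 26.0 z [0.0453 0.0501 0.0524]
plate 2079 med [ 0.6003 -0.1243  0.0121] rect [ 582.3 -139.2] [127.3 119.8] 13.3 z [0.0094 0.0121 0.0143]
hook 1115 med [ 0.5928 -0.1425  0.1185] rect [ 569.6 -143. ] [128.3  99.3] 14.3 z [0.1091 0.1185 0.1219]
hook_hi 274 med [ 0.5382 -0.1687  0.1293] rect [ 535.9 -163.7] [50.4 74.2] 12.3 z [0.1263 0.1293 0.1416]
pipet 180 med [0.5648 0.1843 0.1865] rect [562.3 185.4] [23.  21.6] 88.9 z [0.1764 0.1865 0.1956]
grip 320 med [0.5692 0.1843 0.1374] rect [565.  184.6] [27.4 22. ] 81.5 z [0.1131 0.1374 0.1668]
top table z -0.0015381148269049784 0.0023338509872099958
block 959 med [0.5524 0.1764 0.0484] rect [560.  183.3] [80.8 80. ] 27.2 z [0.045  0.0484 0.0519]
plate 1535 med [ 0.5787 -0.1236  0.0104] rect [ 581.2 -141.1] [125.  119.8] 13.4 z [0.0076 0.0104 0.0139]
hook 837 med [ 0.5915 -0.1438  0.117 ] rect [ 569.1 -143.2] [125.8  99.2] 13.1 z [0.1108 0.117  0.1218]
hook_hi 197 med [ 0.528  -0.1387  0.1313] rect [ 535.2 -165.3] [49.3 74.2] 13.3 z [0.1262 0.1313 0.1405]
pipet 125 med [0.5585 0.1816 0.1854] rect [559.6 182.9] [23.3 22.7] 43.7 z [0.1779 0.1854 0.1945]
grip 99 med [0.5517 0.175  0.1283] rect [557.5 180.1] [21.  27.6] 47.7 z [0.1118 0.1283 0.1657]
```

```bash
cat > fit2.py <<'E'
from h import *
a=np.radians(13.3);ex=np.array([np.cos(a),np.sin(a)]);ey=np.array([-np.sin(a),np.cos(a)])
for n in('scene','top'):
    z=np.load(n+'0.npz');im,d=z['im'],z['d'];X=cloud(n,d).reshape(-1,3);X=X[~np.isnan(X[:,0])]
    m=(abs(X[:,0]-.58)<.13)&(abs(X[:,1]+.14)<.13);X=X[m]
    P=X[(X[:,2]>.007)&(X[:,2]<.0175)]
    r=cv2.minAreaRect(P[:,:2].astype(np.float32)*1000);O=np.array(r[0])/1000-.05*ex
    q=(X[:,:2]-O)@np.c_[ex,ey]*1000
    qp=(P[:,:2]-O)@np.c_[ex,ey]*1000
    print(n,'throat nominal',O,'plate',np.percentile(qp,[.5,99.5],axis=0).round(1).tolist())
    H=(X[:,2]>.108)&(abs(q[:,0])<30);qh=q[H];zh=X[H,2]*1000
    for s in (1,-1):
        print('prong side',s)
        for y in range(-56,32,3):
            t=(s*qh[:,0]>10)&(s*qh[:,0]<24)&(qh[:,1]>=y)&(qh[:,1]<y+3)
            if t.sum(): print(y,t.sum(),zh[t].mean().round(1),end='; ')
        print()
    # slot edges
    t=(qh[:,1]>-30)&(qh[:,1]<8)&(zh>115)
    xs=np.sort(qh[t][:,0]);print('x hist',np.histogram(xs,np.arange(-30,31,2))[0])
    W=(zh>132);print('wall y',np.percentile(qh[W][:,1],[2,50,98]),'x',np.percentile(qh[W][:,0],[1,99]))
E
python3 fit2.py
```

```text
scene throat nominal [ 0.53359283 -0.15069493] plate [[-10.9, -58.5], [112.3, 59.5]]
prong side 1
-53 1 116.4; -50 10 122.0; -47 12 121.8; -44 13 123.1; -41 11 121.6; -38 9 124.2; -35 13 124.4; -32 17 125.7; -29 13 124.9; -26 15 125.9; -23 15 125.1; -20 16 124.6; -17 12 119.5; -14 11 119.1; -11 8 120.7; -8 13 120.2; -5 9 120.2; -2 11 119.8; 1 8 120.0; 4 12 119.3; 7 9 119.2; 10 9 119.7; 13 7 125.3; 16 20 133.4; 19 19 133.1; 22 24 127.2; 
prong side -1
-50 9 122.0; -47 8 122.1; -44 11 123.8; -41 8 122.3; -38 10 123.2; -35 11 124.1; -32 16 126.1; -29 14 122.8; -26 15 125.7; -23 10 122.5; -20 18 123.9; -17 12 118.5; -14 10 118.4; -11 11 119.1; -8 10 118.7; -5 12 119.2; -2 11 118.4; 1 10 119.9; 4 12 119.2; 7 10 119.3; 10 4 121.0; 13 2 140.1; 16 7 140.8; 19 10 140.6; 22 17 128.2; 
x hist [ 0  5 12 16 13 13 18 14 18 46 13  0  0  0  0  0  0  2  6 11 18 13 16 16
 12 24 44 17  9  2]
wall y [15.74344322 20.05715569 23.39480861] x [-24.54139473  24.24274833]
top throat nominal [ 0.5325216  -0.15263066] plate [[-11.9, -58.9], [110.9, 59.6]]
prong side 1
-50 3 125.6; -47 5 125.3; -44 3 126.7; -41 5 123.4; -38 5 126.2; -35 6 126.2; -32 11 127.0; -29 7 126.6; -26 12 125.7; -23 7 125.2; -20 12 125.2; -17 10 117.5; -14 8 118.9; -11 9 118.6; -8 11 117.6; -5 7 118.2; -2 11 118.9; 1 9 117.9; 4 7 117.8; 7 9 118.1; 10 7 118.7; 13 1 136.9; 16 9 138.4; 19 12 138.7; 22 18 126.7; 
prong side -1
-53 1 127.7; -50 3 122.2; -47 6 124.1; -44 8 123.9; -41 5 123.7; -38 7 123.6; -35 8 125.4; -32 7 125.8; -29 10 127.1; -26 8 126.7; -23 11 126.2; -20 12 124.5; -17 10 120.5; -14 9 118.6; -11 10 118.1; -8 10 117.6; -5 7 117.6; -2 9 118.5; 1 9 118.4; 4 9 118.4; 7 11 118.8; 10 6 118.2; 16 10 138.6; 19 9 138.0; 22 20 129.6; 
x hist [ 0  0 11 17 17 17 14 17 17 17  8  0  0  0  0  0  0  0  0 13 13 16 19 17
 17 16 18 12  3  3]
wall y [15.93244567 20.12300548 24.08043084] x [-24.2266305   23.77249006]
```

```bash
cat > to.py <<'E'
import sys
from h import *
from scipy.spatial.transform import Rotation as R
s=read_state();p=np.array(s['position']);T=np.array(s['tcp_rot'])
g=np.array([float(v) for v in sys.argv[1:4]]);yaw=np.radians(float(sys.argv[4]))
ax=np.array([np.cos(yaw),np.sin(yaw),0]);G=np.c_[ax,np.cross([0,0,-1],ax),[0,0,-1]]
print('t',s['time_s'],'pos',p.round(4),'yaw',np.degrees(np.arctan2(T[1,0],T[0,0])).round(2),'tilt',T[:2,2].round(4),'F',np.round(s['force'],2),'open',round(s['opening'],3),'J',np.round(s['joint_positions'],1))
print('shift',(T.T@(g-p)).round(4),'turn',np.degrees(R.from_matrix(T.T@G).as_rotvec()).round(2))
E
python3 to.py .5605 .1843 .250 13.3; python3 to.py .5605 .1843 .159 13.3
```

```text
t 0.9 pos [0.2461 0.5745 0.2416] yaw 66.81 tilt [ 0. -0.] F [ 0.16 -0.02 -0.82] open 0.998 J [ 56.6  30.2  82.1  -0.   67.7 -10.2]
shift [-0.2348  0.4426 -0.0084] turn [ 0.   -0.   53.51]
t 0.9 pos [0.2461 0.5745 0.2416] yaw 66.81 tilt [ 0. -0.] F [ 0.16 -0.02 -0.82] open 0.998 J [ 56.6  30.2  82.1  -0.   67.7 -10.2]
shift [-0.2348  0.4426  0.0826] turn [ 0.   -0.   53.51]
```

```bash
python3 -m jog '-0.020 0.038 -0.008 0 0 7 1; -0.043 0.080 -0.008 0 0 14 1; -0.066 0.124 -0.008 0 0 21 1; -0.089 0.168 -0.008 0 0 28 1; -0.112 0.212 -0.008 0 0 35 1; -0.135 0.256 -0.008 0 0 42 1; -0.158 0.298 -0.008 0 0 49 1; -0.178 0.335 -0.008 0 0 53.5 1'; python3 to.py .5605 .1843 .250 13.3
```

```text
time_s: 1.9
position: [0.4851, 0.2775, 0.2497]
tcp_rot: [[0.974, 0.227, 0.001], [0.227, -0.974, 0.0], [0.001, -0.0, -1.0]]
force: [0.7, 0.7, 0.2]
opening: 0.998
t 1.9 pos [0.4851 0.2775 0.2497] yaw 13.1 tilt [0.0006 0.0002] F [0.65 0.74 0.2 ] open 0.998 J [18.3 24.5 91.2 -0.  64.2  5.2]
shift [ 0.0523  0.1078 -0.0002] turn [-0.   -0.04 -0.2 ]
```

```bash
python3 -m jog '0.022 0.045 0 0 0 0 1; 0.044 0.091 0 0 0 0 1; 0.052 0.107 0 0 0 0 1; 0.052 0.107 0 0 0 0 1; 0.052 0.107 0 0 0 0 1'
python3 - <<'E'
from h import *
for n in('scene','top'):
    im,d=capture(n);np.savez(n+'1.npz',im=im,d=d)
    im=im[60:340,270:470] if n=='scene' else im[100:320,110:290]
    cv2.imwrite(f'pics/{n}1.png',cv2.resize(im[:,:,::-1],None,fx=2.1 if n=='scene' else 2.7,fy=2.1 if n=='scene' else 2.7,interpolation=cv2.INTER_CUBIC))
E
python3 to.py .5605 .1843 .159 13.3
```

```text
time_s: 2.52
position: [0.5579, 0.1879, 0.2494]
tcp_rot: [[0.973, 0.231, -0.002], [0.231, -0.973, 0.001], [-0.001, -0.001, -1.0]]
force: [-0.1, 0.8, 0.5]
opening: 1.001
t 2.625 pos [0.5579 0.1882 0.2496] yaw 13.43 tilt [-0.0008  0.0003] F [-0.28 -0.07 -1.04] open 1.0 J [ 7.8 26.9 86.9  0.  66.2 -5.7]
shift [0.0017 0.0044 0.0905] turn [-0.03  0.04  0.13]
```

View pics/scene1.png

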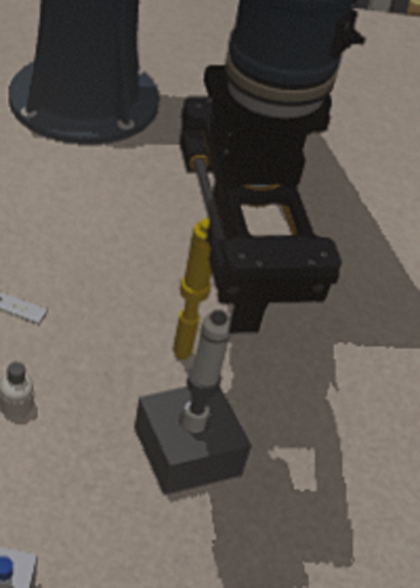

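View pics/top1.png

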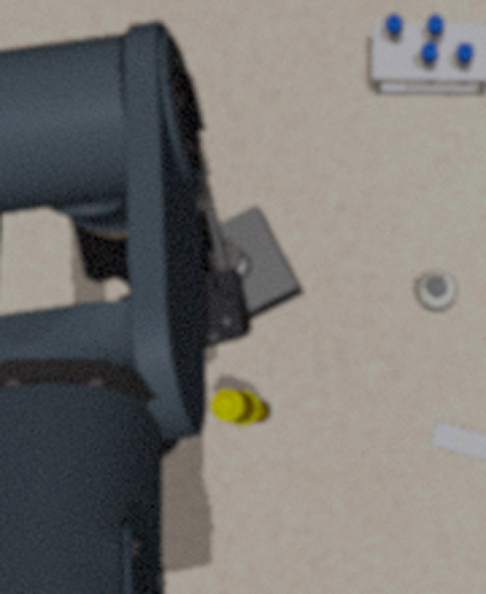

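Run:
```python
from h import *
s=read_state();p=s['position'];T=np.array(s['tcp_rot'])
L=[p+T@np.array(v) for v in ([0,0,.019],[.0435,0,.019],[-.0435,0,.019],[0,0,0])]+[[.5603,.1845,.194]]
for n,sc,o in(('scene',2.1,(270,60)),('top',2.7,(110,100))):
    print(n,((proj(n,L)-o)*sc).round(0).tolist())
z=np.load('scene1.npz');im=z['im'].copy()
X=cloud('scene',z['d'])
m=(abs(X[...,0]-.56)<.1)&(abs(X[...,1]-.19)<.1)&(X[...,2]>.225)&(X[...,2]<.262)
P=X[m];q=(P-p)@T*1000
print(len(P),np.percentile(q,[1,25,50,75,99],axis=0).round(1))
for q in proj('scene',L).round().astype(int): im[q[1],q[0]]=(255,0,0)
cv2.imwrite('pics/s1b.png',cv2.resize(im[150:260,330:430,::-1],None,fx=5,fy=5,interpolation=0))
```

```text
scene [[229.0, 283.0], [240.0, 324.0], [219.0, 245.0], [233.0, 266.0], [217.0, 316.0]]
top [[187.0, 233.0], [173.0, 175.0], [201.0, 293.0], [181.0, 229.0], [202.0, 238.0]]
249 [[-49.7 -11.1 -12.1]
 [-42.2  -4.7  -4. ]
 [ 51.9   0.3   3.2]
 [ 52.9   7.5   9.5]
 [ 55.5  11.5  17.6]]
```

View pics/s1b.png

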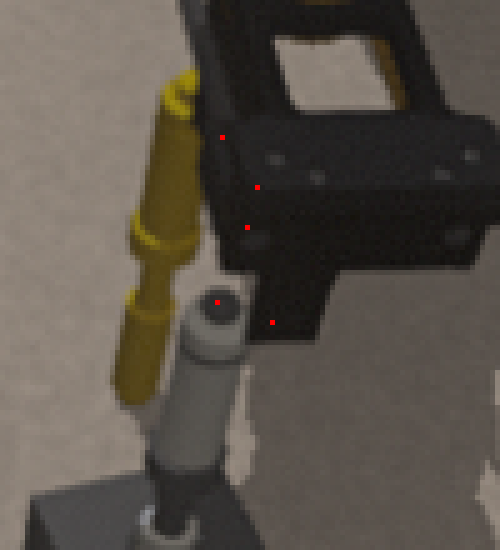

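```bash
python3 -m jog '0.002 0.004 0.0 0 0 0 1; 0.002 0.004 0.025 0 0 0 1; 0.002 0.004 0.050 0 0 0 1; 0.002 0.004 0.075 0 0 0 1; 0.002 0.004 0.090 0 0 0 1; 0.002 0.004 0.090 0 0 0 1;0.002 0.004 0.090 0 0 0 1'; python3 to.py .5605 .1845 .159 13.3
```

```text
time_s: 3.5
position: [0.5627, 0.1835, 0.1604]
tcp_rot: [[0.973, 0.23, 0.002], [0.23, -0.973, 0.0], [0.002, 0.0, -1.0]]
force: [0.1, -0.3, 0.1]
opening: 1.002
t 3.5 pos [0.5627 0.1835 0.1604] yaw 13.32 tilt [0.0017 0.0002] F [ 0.09 -0.25  0.06] open 1.002 J [ 7.3 33.5 91.3 -0.  55.  -6.1]
shift [-0.0019 -0.0014  0.0014] turn [ 0.01 -0.1   0.02]
```

```bash
python3 -m jog '-0.002 -0.001 0.001 0 0 0 1; -0.002 -0.001 0.001 0 0 0 0.2; -0.002 -0.001 0.001 0 0 0 0.2; -0.002 -0.001 0.001 0 0 0 0.2; -0.002 -0.001 0.001 0 0 0 0.2; -0.002 -0.001 0.001 0 0 0 0.2;-0.002 -0.001 0.001 0 0 0 0.2;-0.002 -0.001 0.001 0 0 0 0.2'; python3 to.py .5605 .1845 .159 13.3
```

```text
time_s: 4.5
position: [0.5598, 0.1839, 0.1585]
tcp_rot: [[0.973, 0.23, -0.0], [0.23, -0.973, -0.0], [-0.0, -0.0, -1.0]]
force: [-1.2, -0.6, 0.8]
opening: 0.286
t 4.5 pos [0.5598 0.1839 0.1585] yaw 13.31 tilt [-0.0001 -0.    ] F [-1.25 -0.65  0.85] open 0.286 J [ 7.3 33.5 91.7  0.  54.7 -6. ]
shift [ 0.0008 -0.0005 -0.0005] turn [-0.    0.01  0.01]
```

```bash
python3 -m jog '-0.000 0 -0.008 0 0 0 0; 0 0 -0.025 0 0 0 0; 0 0 -0.050 0 0 0 0; 0 0 -0.075 0 0 0 0; 0 0 -0.100 0 0 0 0; 0 0 -0.125 0 0 0 0; 0 0 -0.150 0 0 0 0;0 0 -0.150 0 0 0 0'; python3 to.py .5513 -.2297 .309 13.3
```

```text
time_s: 5.5
position: [0.5612, 0.1841, 0.3118]
tcp_rot: [[0.973, 0.23, 0.007], [0.23, -0.973, 0.001], [0.007, 0.001, -1.0]]
force: [-0.7, 0.7, -1.2]
opening: 0.279
t 5.5 pos [0.5612 0.1841 0.3118] yaw 13.31 tilt [0.0068 0.0009] F [-0.7   0.66 -1.24] open 0.279 J [ 7.3 23.3 82.5  0.  73.9 -6. ]
shift [-0.1049  0.4004  0.0024] turn [ 0.04 -0.39  0.01]
```

```bash
python3 -m jog '-0.003 0.010 0 0 0 0 0; -0.009 0.035 0 0 0 0 0; -0.018 0.070 0 0 0 0 0; -0.027 0.105 0 0 0 0 0; -0.037 0.140 0 0 0 0 0; -0.046 0.175 0 0 0 0 0; -0.055 0.210 0 0 0 0 0; -0.064 0.245 0 0 0 0 0'; python3 to.py .5513 -.2297 .309 13.3
```

```text
time_s: 6.5
position: [0.5527, -0.0709, 0.307]
tcp_rot: [[0.973, 0.23, -0.003], [0.23, -0.973, 0.001], [-0.003, -0.001, -1.0]]
force: [0.1, 0.1, -0.8]
opening: 0.28
t 6.5 pos [ 0.5527 -0.0709  0.307 ] yaw 13.28 tilt [-0.0033  0.0008] F [ 0.14  0.13 -0.8 ] open 0.28 J [-18.8  20.9  87.1  -0.   72.1 -32.1]
shift [-0.0378  0.1543 -0.0021] turn [-0.08  0.17 -0.02]
```

```bash
python3 -m jog '-0.009 0.035 0 0 0 0 0; -0.018 0.070 0 0 0 0 0; -0.027 0.105 0 0 0 0 0; -0.035 0.138 0 0 0 0 0; -0.0375 0.150 0 0 0 0 0; -0.0375 0.150 0 0 0 0 0; -0.0375 0.150 0 0 0 0 0'
python3 - <<'E'
from h import *
for n in('scene','top'):
    im,d=capture(n);np.savez(n+'2.npz',im=im,d=d)
    cv2.imwrite(f'pics/{n}2.png',cv2.resize(im[:,:,::-1],(800,600)))
E
python3 to.py .5513 -.2297 .189 13.3
```

```text
time_s: 7.38
position: [0.5517, -0.2225, 0.3081]
tcp_rot: [[0.973, 0.231, -0.001], [0.231, -0.973, 0.001], [-0.001, -0.002, -1.0]]
force: [-0.3, -0.2, -2.2]
opening: 0.284
t 7.475 pos [ 0.5519 -0.2225  0.3085] yaw 13.39 tilt [-0.0004  0.0007] F [-0.27  0.04 -1.06] open 0.282 J [-32.7  24.   81.8   0.   74.2 -46.1]
shift [-0.0022  0.007   0.1195] turn [-0.04  0.01  0.09]
```

View pics/scene2.png

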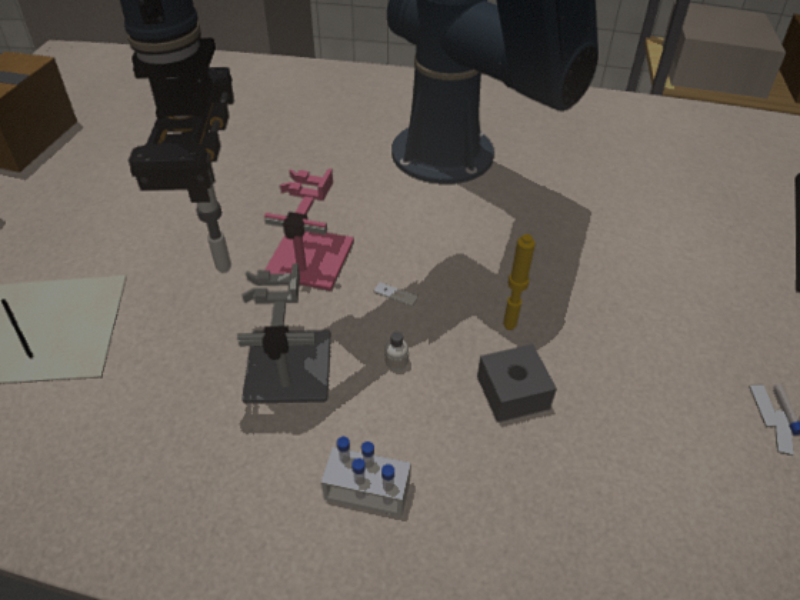

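View pics/top2.png

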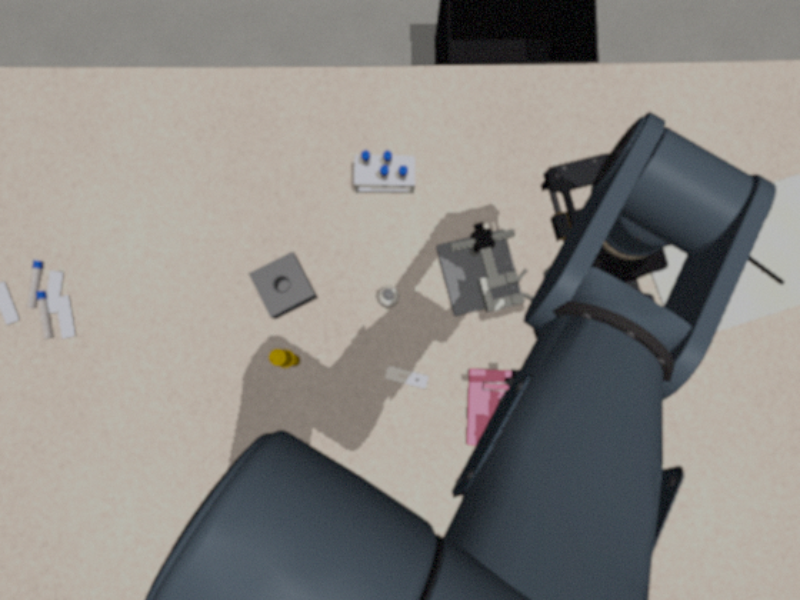

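The pipettor is held by the grip, clear of everything, at (210,220) in the scene view. The block is empty. I'll descend beside the mouth.

```bash
python3 -m jog '-0.002 0.008 0.010 0 0 0 0; -0.002 0.008 0.035 0 0 0 0; -0.002 0.008 0.060 0 0 0 0; -0.002 0.008 0.085 0 0 0 0; -0.002 0.008 0.110 0 0 0 0; -0.002 0.008 0.119 0 0 0 0; -0.002 0.008 0.119 0 0 0 0; -0.002 0.008 0.119 0 0 0 0'
cat > look.py <<'E'
import sys
from h import *
k=sys.argv[1]
im,d=capture('scene');np.savez(f'scene{k}.npz',im=im,d=d)
cv2.imwrite(f'pics/scene{k}.png',cv2.resize(im[130:260,120:260,::-1],None,fx=5,fy=4.6,interpolation=cv2.INTER_CUBIC))
a=np.radians(13.3);ex=np.array([np.cos(a),np.sin(a)]);ey=np.array([-np.sin(a),np.cos(a)])
O=np.array([.5336,-.1507])  # throat in the scene camera's own world
X=cloud('scene',d).reshape(-1,3);X=X[np.isfinite(X[:,0])]
s=read_state();p=np.array(s['position'])
pq=(p[:2]-np.array([.5330,-.1517]))@np.c_[ex,ey]*1000
print('TCP in stand (mean calib) mm',pq.round(1),'z',(p[2]*1000).round(1),'t',s['time_s'],'F',np.round(s['force'],2))
q=(X[:,:2]-O)@np.c_[ex,ey]*1000;z=X[:,2]*1000
zg=p[2]*1000-7.5
# visible half cylinders: fit circle centre with known radius per part
from scipy.optimize import least_squares
for nm,lo,hi,r in (('barrel',-140,-86,11),('neck',-80,-52,7),('collar',-47,-37,15)):
    m=(z>zg+lo)&(z<zg+hi)&(np.hypot(*(q-pq).T)<28)
    if m.sum()<15: print(nm,m.sum());continue
    A=q[m]
    f=least_squares(lambda c:np.hypot(*(A-c).T)-r,A.mean(0)-np.array([8,-1.]),loss='soft_l1')
    print(nm,m.sum(),f.x.round(2),'rms',np.sqrt(np.mean(f.fun**2)).round(2),'zrange',z[m].min().round(0),z[m].max().round(0))
E
python3 look.py 3; python3 to.py .5513 -.2297 .189 13.3
```

```text
time_s: 8.48
position: [0.5526, -0.2326, 0.1905]
tcp_rot: [[0.973, 0.23, 0.002], [0.23, -0.973, -0.001], [0.001, 0.002, -1.0]]
force: [-0.6, 0.3, -0.4]
opening: 0.28
TCP in stand (mean calib) mm [  0.5 -83.2] z 190.7 t 8.525 F [-0.23 -0.24 -1.24]
barrel 179 [ -0.35 -82.17] rms 1.02 zrange 44.0 97.0
neck 63 [-5.000e-02 -8.224e+01] rms 0.93 zrange 103.0 128.0
collar 59 [ -0.63 -82.53] rms 0.82 zrange 136.0 146.0
t 8.525 pos [ 0.5526 -0.2326  0.1907] yaw 13.32 tilt [ 0.002  -0.0013] F [-0.23 -0.24 -1.24] open 0.283 J [-33.5  31.7  88.8  -0.   59.3 -46.8]
shift [-0.0006 -0.0031  0.0017] turn [ 0.1  -0.09  0.02]
```

View pics/scene3.png

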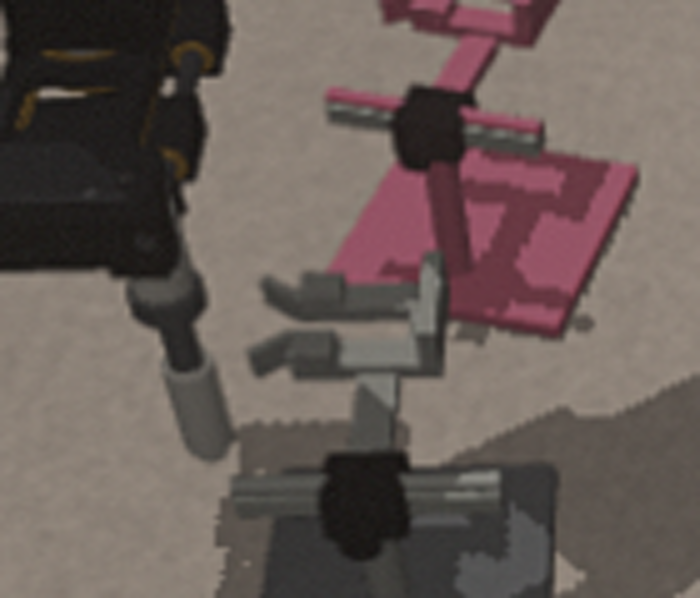

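Run:
```python
from h import *
a=np.radians(13.3);ex=np.array([np.cos(a),np.sin(a)]);ey=np.array([-np.sin(a),np.cos(a)])
z=np.load('scene3.npz');X=cloud('scene',z['d']).reshape(-1,3)
q=(X[:,:2]-[.5336,-.1507])@np.c_[ex,ey]*1000;zz=X[:,2]*1000
r=np.hypot(q[:,0]+.3,q[:,1]+82.3);m=(r<24)&(zz>25)
for lo in range(30,170,3):
    t=m&(zz>=lo)&(zz<lo+3)
    if t.sum():print(lo,t.sum(),np.median(r[t]).round(1),end=' | ')
```

```text
42 2 8.8 | 45 5 9.9 | 48 7 11.1 | 51 10 10.6 | 54 7 11.5 | 57 14 10.9 | 60 10 10.8 | 63 10 10.8 | 66 9 11.2 | 69 13 11.3 | 72 9 11.4 | 75 12 11.0 | 78 11 11.0 | 81 8 11.4 | 84 16 11.2 | 87 11 10.7 | 90 9 10.7 | 93 11 11.0 | 96 16 10.6 | 99 32 9.1 | 102 7 7.1 | 105 8 7.3 | 108 7 7.1 | 111 7 7.4 | 114 11 7.0 | 117 7 6.8 | 120 7 7.1 | 123 5 6.2 | 126 7 7.8 | 135 12 14.7 | 138 21 14.9 | 141 15 14.7 | 144 21 14.5 | 147 35 13.7 | 150 15 12.2 | 153 15 12.2 | 156 13 12.5 | 159 11 12.5 | 162 6 12.5 | 165 3 12.8 | 168 2 13.9 |
```

```bash
python3 -m jog '0 -0.005 0.002 0 0 0 0; 0 -0.010 0.002 0 0 0 0; 0 -0.015 0.002 0 0 0 0; 0 -0.020 0.002 0 0 0 0; 0 -0.025 0.002 0 0 0 0; 0 -0.030 0.002 0 0 0 0; 0 -0.030 0.002 0 0 0 0;  0 -0.030 0.002 0 0 0 0'; python3 look.py 4
```

```text
time_s: 9.52
position: [0.5451, -0.2031, 0.1876]
tcp_rot: [[0.973, 0.23, 0.0], [0.23, -0.973, -0.0], [0.0, 0.0, -1.0]]
force: [-0.4, 0.9, -0.7]
opening: 0.281
TCP in stand (mean calib) mm [ -0.1 -52.8] z 187.6 t 9.575 F [-0.51 -0.08 -1.05]
barrel 158 [ -1.48 -52.51] rms 1.07 zrange 43.0 94.0
neck 123 [  6.09 -40.93] rms 9.18 zrange 104.0 128.0
collar 53 [ -1.46 -52.08] rms 0.97 zrange 133.0 143.0
```

View pics/scene4.png

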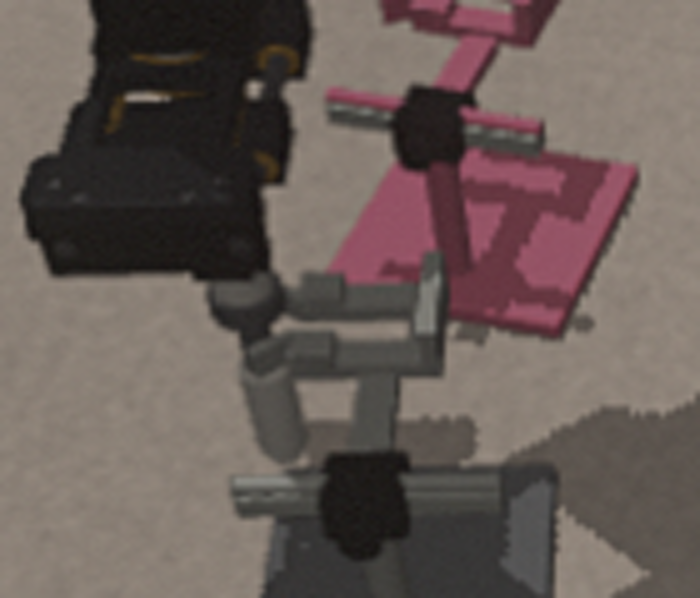

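```bash
python3 -m jog '0.001 0 0 0 0 0 0; 0.001 -0.004 0 0 0 0 0; 0.001 -0.008 0 0 0 0 0; 0.001 -0.012 0 0 0 0 0; 0.001 -0.016 0 0 0 0 0; 0.001 -0.020 0 0 0 0 0; 0.001 -0.020 0 0 0 0 0;  0.001 -0.020 0 0 0 0 0'; python3 look.py 5
```

```text
time_s: 10.58
position: [0.5415, -0.1833, 0.1876]
tcp_rot: [[0.973, 0.23, 0.0], [0.23, -0.973, -0.0], [0.0, 0.0, -1.0]]
force: [0.3, 0.4, -1.1]
opening: 0.281
TCP in stand (mean calib) mm [  1.  -32.8] z 187.6 t 10.625 F [ 0.66 -0.88 -1.28]
barrel 159 [ -0.16 -32.73] rms 0.96 zrange 45.0 94.0
neck 187 [ 14.77 -26.38] rms 13.3 zrange 109.0 128.0
collar 52 [-3.000e-02 -3.253e+01] rms 1.03 zrange 134.0 143.0
```

View pics/scene5.png

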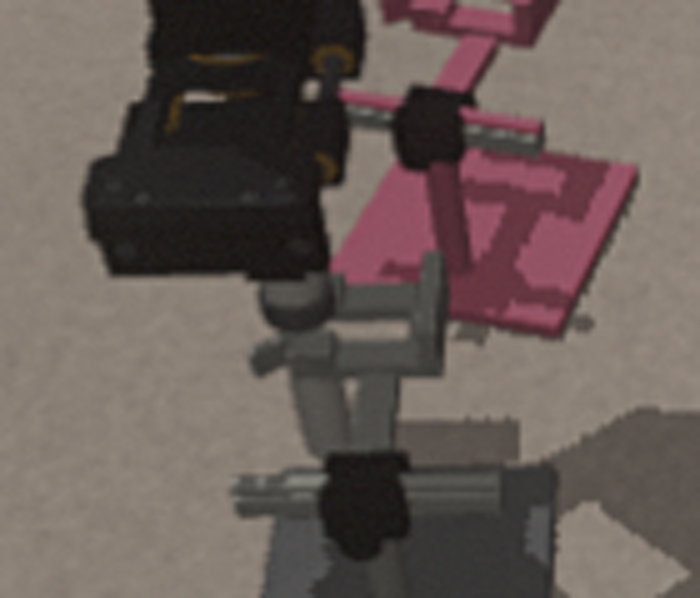

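```bash
python3 -m jog '-0.0003 -0.004 0 0 0 0 0; -0.0003 -0.008 0 0 0 0 0; -0.0003 -0.012 0 0 0 0 0; -0.0003 -0.016 0 0 0 0 0; -0.0003 -0.020 0 0 0 0 0; -0.0003 -0.024 0 0 0 0 0; -0.0003 -0.026 0 0 0 0 0;  -0.0003 -0.026 0 0 0 0 0'; python3 look.py 6
```

```text
time_s: 11.62
position: [0.5351, -0.1579, 0.1876]
tcp_rot: [[0.973, 0.23, 0.0], [0.23, -0.973, -0.0], [0.0, 0.0, -1.0]]
force: [0.5, 0.3, -1.1]
opening: 0.283
TCP in stand (mean calib) mm [ 0.6 -6.6] z 187.6 t 11.675 F [ 0.76  0.03 -1.63]
barrel 55 [-0.26 -6.32] rms 0.73 zrange 44.0 88.0
neck 226 [13.75 -5.86] rms 13.29 zrange 111.0 128.0
collar 74 [-0.95 -2.33] rms 4.28 zrange 133.0 143.0
```

View pics/scene6.png

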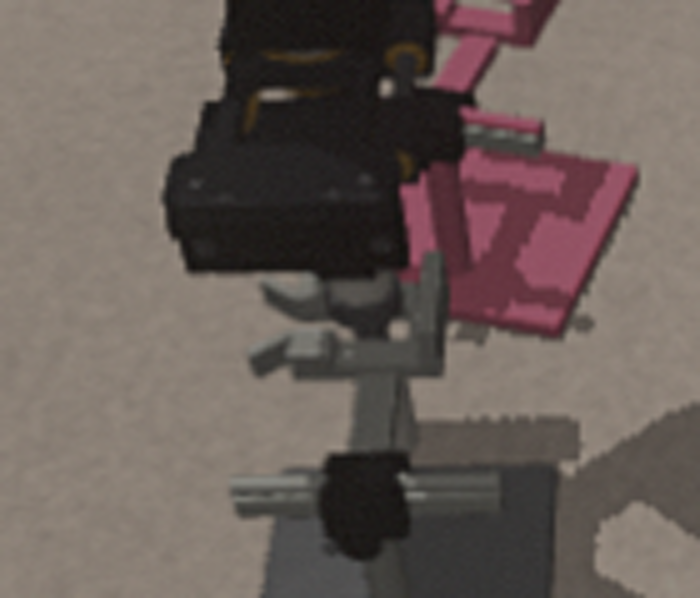

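```bash
python3 -m jog '0 -0.001 0 0 0 0 0; 0 -0.002 0 0 0 0 0; 0 -0.003 0 0 0 0 0; 0 -0.004 0 0 0 0 0; 0 -0.005 0 0 0 0 0; 0 -0.006 0 0 0 0 0;0 -0.006 0 0 0 0 0'; python3 look.py 7
python3 -m jog '0 -0.0005 0 0 0 0 0; 0 -0.001 0 0 0 0 0; 0 -0.001 0 0 0 0 0;0 -0.001 0 0 0 0 0'
```

```text
time_s: 12.55
position: [0.5337, -0.1521, 0.1876]
tcp_rot: [[0.973, 0.23, -0.0], [0.23, -0.973, -0.0], [-0.0, 0.0, -1.0]]
force: [0.3, 0.8, -1.8]
opening: 0.28
TCP in stand (mean calib) mm [ 0.6 -0.6] z 187.6 t 12.6 F [-0.51 -0.54 -2.04]
barrel 100 [-0.72 -0.14] rms 0.97 zrange 41.0 94.0
neck 225 [14.61 -1.81] rms 12.13 zrange 111.0 128.0
collar 113 [-0.14  5.5 ] rms 4.0 zrange 133.0 143.0
time_s: 13.1
position: [0.5336, -0.1515, 0.1876]
tcp_rot: [[0.973, 0.23, 0.0], [0.23, -0.973, -0.001], [0.0, 0.001, -1.0]]
force: [0.0, -1.2, -2.0]
opening: 0.28
```

```bash
python3 -m jog '0 -0.0003 0 0 0 0 0; 0 -0.0005 0 0 0 0 0; 0 -0.0005 0 0 0 0 0'; for i in 1 2 3; do python3 -c "
from rig import *;import numpy as np
capture('scene');s=read_state();print(s['time_s'],np.round(s['position'],4),np.round(s['force'],2),np.round(s['moment'],3))"; done
```

```text
time_s: 13.48
position: [0.5335, -0.1513, 0.1877]
tcp_rot: [[0.973, 0.23, 0.0], [0.23, -0.973, -0.001], [0.0, 0.001, -1.0]]
force: [-0.2, -2.9, -2.0]
opening: 0.28
13.525 [ 0.5336 -0.1512  0.1877] [ 0.41 -3.74 -2.23] [-0.838  0.02   0.015]
13.575 [ 0.5336 -0.1512  0.1877] [ 0.35 -3.44 -1.19] [-0.875  0.047  0.037]
13.625 [ 0.5336 -0.1512  0.1877] [-0.14 -3.19 -0.63] [-0.923 -0.036  0.021]
```

Wall contact is confirmed: about 3.4 N along y, at stand y ≈ 0. I'll back off to mid-play and lower slowly.

```bash
python3 -m jog '0 0.001 0 0 0 0 0; 0 0.0025 0 0 0 0 0; 0 0.0025 0.002 0 0 0 0; 0 0.0025 0.004 0 0 0 0; 0 0.0025 0.006 0 0 0 0; 0 0.0025 0.008 0 0 0 0; 0 0.0025 0.009 0 0 0 0; 0 0.0025 0.009 0 0 0 0'; python3 look.py 8;  python3 to.py .5335 -.1523 .176 13.3
```

```text
time_s: 14.62
position: [0.5339, -0.1531, 0.1784]
tcp_rot: [[0.973, 0.23, -0.0], [0.23, -0.973, 0.0], [-0.0, -0.0, -1.0]]
force: [-0.2, -0.7, -1.5]
opening: 0.281
TCP in stand (mean calib) mm [ 0.6 -1.7] z 178.5 t 14.675 F [-0.18  0.05 -0.95]
barrel 96 [-0.38 -1.45] rms 0.96 zrange 33.0 84.0
neck 65 [17.88 -1.94] rms 14.66 zrange 94.0 119.0
collar 99 [ 0.3  -4.16] rms 6.34 zrange 125.0 134.0
t 14.675 pos [ 0.534  -0.1532  0.1785] yaw 13.3 tilt [0. 0.] F [-0.18  0.05 -0.95] open 0.277 J [-27.5  29.7  95.7   0.   54.6 -40.8]
shift [-0.0002 -0.001   0.0025] turn [-0. -0.  0.]
```

View pics/scene8.png

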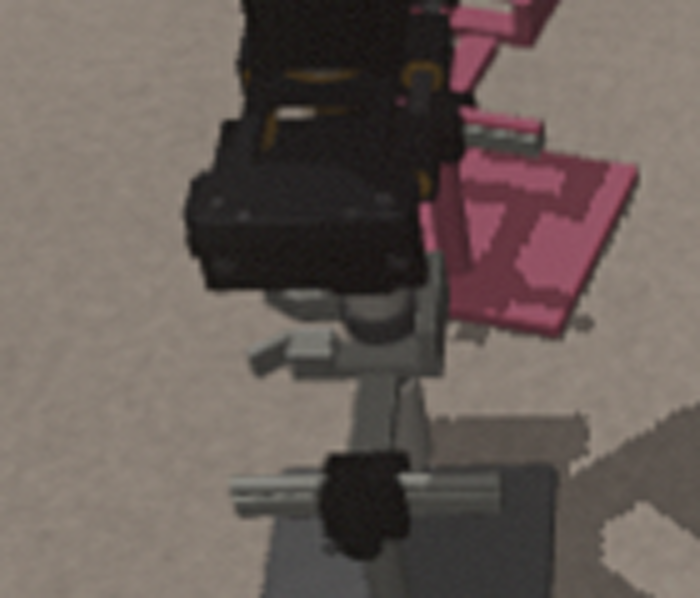

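```bash
python3 -m jog '0 0 0.0005 0 0 0 0; 0 0 0.001 0 0 0 0; 0 0 0.0015 0 0 0 0; 0 0 0.0015 0 0 0 0'; python3 -m jog '0 0 0.0005 0 0 0 0; 0 0 0.0005 0 0 0 0; 0 0 0.0005 0 0 0 0'
```

```text
time_s: 15.18
position: [0.5339, -0.1531, 0.177]
tcp_rot: [[0.973, 0.23, -0.0], [0.23, -0.973, 0.0], [-0.0, -0.0, -1.0]]
force: [-0.0, -0.3, -1.6]
opening: 0.276
time_s: 15.55
position: [0.5339, -0.1532, 0.1765]
tcp_rot: [[0.973, 0.23, -0.0], [0.23, -0.973, 0.0], [-0.0, -0.0, -1.0]]
force: [0.4, -0.1, -1.7]
opening: 0.276
```

```bash
python3 -m jog '0 0 0.0003 0 0 0 0; 0 0 0.0005 0 0 0 0; 0 0 0.0005 0 0 0 0'; python3 -m jog '0 0 0.0003 0 0 0 0; 0 0 0.0005 0 0 0 0; 0 0 0.0005 0 0 0 0'
```

```text
time_s: 15.92
position: [0.5339, -0.1532, 0.1764]
tcp_rot: [[0.973, 0.23, 0.0], [0.23, -0.973, -0.0], [0.0, 0.0, -1.0]]
force: [-0.9, -0.1, 2.9]
opening: 0.281
time_s: 16.3
position: [0.534, -0.1532, 0.1764]
tcp_rot: [[0.973, 0.23, 0.0], [0.23, -0.973, -0.0], [0.0, 0.0, -1.0]]
force: [-2.6, 0.2, 7.5]
opening: 0.282
```

The collar is on the floor: TCP 176.4 mm gives grip ≈ 169 mm, with the vertical force rising. I'll relieve the load, then open.

```bash
python3 -m jog '0 0 -0.0003 0 0 0 0; 0 0 -0.0006 0 0 0 0; 0 0 -0.0006 0 0 0 0'; python3 -m jog '0 0 0 0 0 0 0.35; 0 0 0 0 0 0 0.45; 0 0 0 0 0 0 0.6; 0 0 0 0 0 0 0.8; 0 0 0 0 0 0 1;0 0 0 0 0 0 1;0 0 0 0 0 0 1;0 0 0 0 0 0 1'; python3 look.py 9
```

```text
time_s: 16.68
position: [0.534, -0.1532, 0.1764]
tcp_rot: [[0.973, 0.23, 0.0], [0.23, -0.973, -0.0], [0.0, 0.0, -1.0]]
force: [-1.8, 0.4, 5.9]
opening: 0.278
time_s: 17.68
position: [0.5339, -0.1532, 0.1762]
tcp_rot: [[0.973, 0.23, 0.0], [0.23, -0.973, -0.0], [0.0, 0.0, -1.0]]
force: [0.1, 0.2, 0.5]
opening: 0.984
TCP in stand (mean calib) mm [ 0.6 -1.6] z 176.2 t 17.725 F [ 0.09  0.66 -0.49]
barrel 92 [-0.31 -1.46] rms 1.0 zrange 34.0 81.0
neck 33 [19.93  0.9 ] rms 9.13 zrange 89.0 117.0
collar 50 [ 6.42 -4.67] rms 7.18 zrange 122.0 132.0
```

View pics/scene9.png

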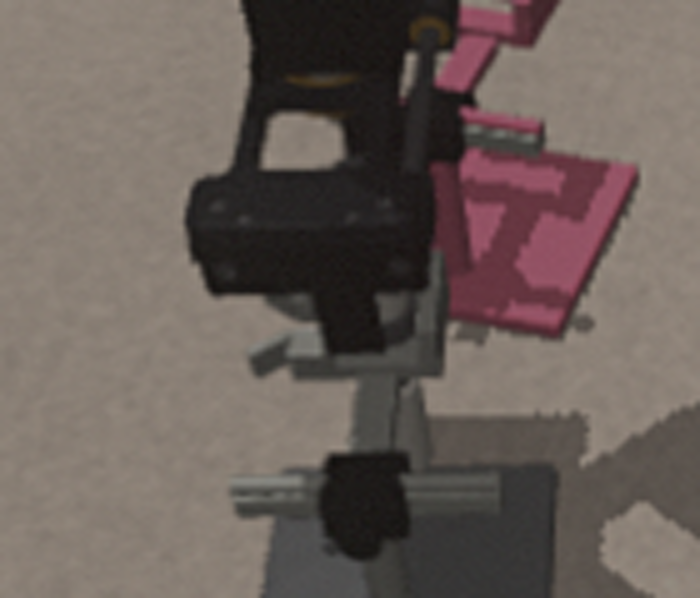

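```bash
python3 -m jog '0 0 -0.005 0 0 0 1; 0 0 -0.015 0 0 0 1; 0 0 -0.030 0 0 0 1; 0 0 -0.050 0 0 0 1; 0 0 -0.075 0 0 0 1; 0 0 -0.100 0 0 0 1; 0 0 -0.120 0 0 0 1; 0 0 -0.120 0 0 0 1'; python3 -m jog '0 -0.03 0 0 0 0 1; 0 -0.07 0 0 0 0 1; 0 -0.11 0 0 0 0 1; 0 -0.15 0 0 0 0 1; 0 -0.18 0 0 0 0 1; 0 -0.18 0 0 0 0 1; 0 -0.18 0 0 0 0 1'
python3 - <<'E'
from h import *
from scipy.optimize import least_squares
a=np.radians(13.3);ex=np.array([np.cos(a),np.sin(a)]);ey=np.array([-np.sin(a),np.cos(a)])
Os={'scene':np.array([.5336,-.1507]),'top':np.array([.5325,-.1526])}
for n in('scene','top'):
    im,d=capture(n);np.savez(n+'f.npz',im=im,d=d)
    c=im[110:290,120:320] if n=='scene' else im[130:270,230:420]
    cv2.imwrite(f'pics/{n}f.png',cv2.resize(c[:,:,::-1],None,fx=4 if n=='top' else 3.3,fy=4 if n=='top' else 3.3,interpolation=cv2.INTER_CUBIC))
    X=cloud(n,d).reshape(-1,3);X=X[np.isfinite(X[:,0])];q=(X[:,:2]-Os[n])@np.c_[ex,ey]*1000;z=X[:,2]*1000
    near=np.hypot(*q.T)<22
    print(n,'top z',np.percentile(z[near],[50,90,97,99]).round(1))
    for lo,hi,r in((40,85,11),(122,131,15),(142,165,12.5),(170,200,12.5)):
        m=near&(z>lo)&(z<hi)
        if m.sum()<12: continue
        A=q[m];f=least_squares(lambda c:np.hypot(*(A-c).T)-r,[0,0],loss='soft_l1');print(lo,hi,m.sum(),f.x.round(1),A.mean(0).round(1))
    for l in('rack','cassette','dropper'):print(l,[(np.round(r['centre'],3).tolist()) for r in spot_in(l,n)][:1])
print(read_state()['time_s'],read_state()['force'])
E
```

```text
time_s: 18.73
position: [0.535, -0.1536, 0.2988]
tcp_rot: [[0.973, 0.23, 0.005], [0.23, -0.973, -0.003], [0.004, 0.004, -1.0]]
force: [-0.6, 0.3, 0.5]
opening: 1.003
time_s: 19.6
position: [0.4926, 0.0216, 0.2959]
tcp_rot: [[0.973, 0.23, -0.0], [0.23, -0.973, -0.001], [-0.0, 0.0, -1.0]]
force: [-0.7, 0.3, 0.5]
opening: 1.0
scene top z [149.3 203.2 211.2 211.7]
40 85 90 [-0.2 -1.5] [7.  5.2]
122 131 55 [-0.6 -1.6] [10.7 -0.1]
142 165 119 [-0.5 -1.1] [8.8 1.4]
170 200 159 [-0.2 -1.6] [9.2 0.8]
rack [[0.76, 0.016, 0.051]]
cassette [[0.407, -0.012, 0.003]]
dropper [[0.552, 0.013, 0.038]]
top top z [135.7 207.  210.4 212.3]
122 131 17 [ 1.2 -1.6] [-2.   5.1]
142 165 25 [ 1.8 -0.9] [-3.7  8.5]
170 200 43 [ 1.9 -0.9] [-3.1  6.7]
rack [[0.735, 0.014, 0.049]]
cassette []
dropper []
20.0 [ 0.29483262 -0.04234814  0.70531883]
```

```bash
ls pics
```

```text
pip.png
s1b.png
scene0.png
scene1.png
scene2.png
scene3.png
scene4.png
scene5.png
scene6.png
scene7.png
scene8.png
scene9.png
scene_st.png
scenef.png
top0.png
top1.png
top2.png
top_st.png
topf.png
```

View pics/scenef.png

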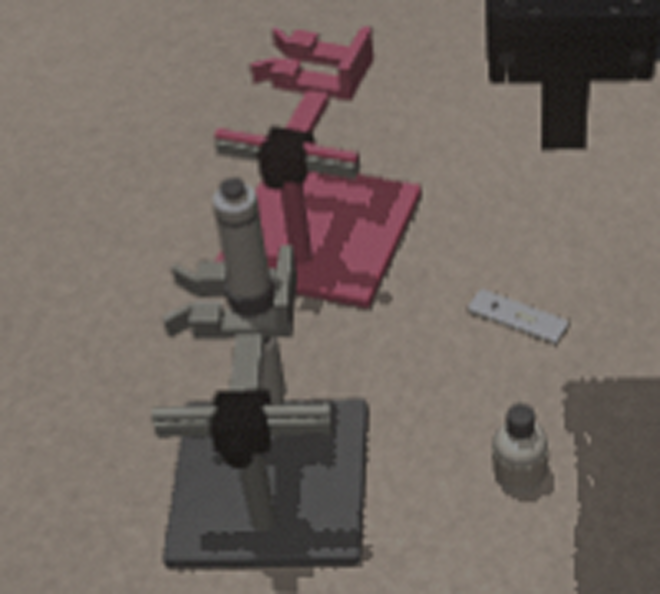

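View pics/topf.png

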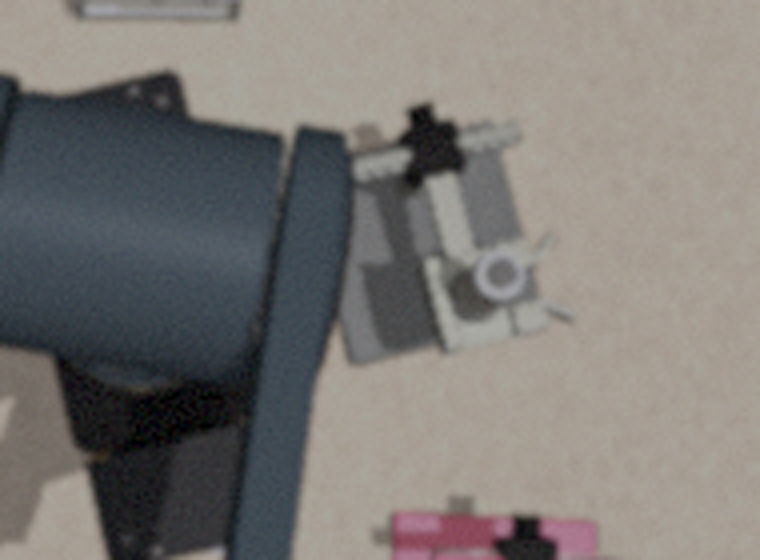

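The pipettor hangs upright behind the lip at (240,240) in the scene crop. Its top is at 212 mm, which puts the grip at 169 mm, and the gripper is clear. Handing in.

```bash
python3 -c "
from rig import *
print(hand_in());print(read_state()['time_s'])"
```

```text
the job is handed in; nothing more can be done
None
the job is handed in; nothing more can be done
```

The pipettor is hanging in the grey stand's hook, released, and I handed the job in at about 20 s of the 51 s allowed; the rig gives no verdict. I lifted the white pipettor out of its block, carried it over the stand and brought its neck through the mouth with the collar 11–12 mm above the throat floor. I touched the back wall at about 3.5 N, backed off to mid-play, lowered the collar onto the floor and let go.

**Final checks**
- **Height:** the pipettor's top measures 211–212 mm, which puts the grip centre at about 169 mm (allowed: 166 to 171.5 mm).
- **Position:** it sits about 1.5 mm along the slot from the nominal throat. The hook showed no measurable shift on its rail.
- **Upright:** barrel, collar and grip line up within about 1 mm.
- **Press on the stand:** the highest reading was 7.5 N on the wrist, so roughly 9 N on the stand (limit 15 N). The wrist force was read at the end of each move and at camera looks, so a brief peak between readings could have been missed.
- **Bystanders:** the scene camera found the rack, cassette and bottle within about 4 mm of where they started, which is within the network's error. From above, the networks reported neither the cassette nor the bottle.

**Disagreement:** across the slot the two cameras differ by about 2 mm, −0.3 mm from the scene camera and +1.2 to +1.9 mm from the top one. I put this down to calibration and sparse top-view points. Both are within the 5 mm limit.

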